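# Hold a valve arm balanced over its leak-test fixture

### The job

Grip the lopsided steel valve arm at its balance point, lift it out of its tray without tipping it, and carry it to the leak-test fixture. Finish while still holding it there, level and still, with the stub under its big valve block over the hole in the square block, the stub under its small hub over the hole in the round post, and both stub ends about 4 cm above the holes, touching nothing but the gripper. Leave the other things on the bench where they are.

Things in the scene. Friction and masses are not known exactly. Their poses are not given: they have to be found in the camera images.
- balance_point (a point): balance point (centre of mass along its length) of the valve arm, on the bar's centre line half-way up the bar; well off the middle of the arm, towards its valve block. The valve block starts 36 mm away on +x; the hub's centre is 139 mm away on -x. Axes: x along the bar to the valve block, y across the bar, z up. Grip within 20 mm of it along the bar
- heavy_tip (a point): lower end of the short pipe stub (10 mm diameter, 16 mm long) that points down from under the valve block; 59 mm on +x and 29 mm below balance_point
- light_tip (a point): lower end of the short pipe stub (10 mm diameter, 20 mm long) that points down from under the round hub; 139 mm on -x and 29 mm below balance_point
- valve_arm: loose plain steel valve arm, 232 mm long, 0.35 to 0.6 kg: a square-edged bar (16 mm wide, 18 mm tall) with a big valve block (45 long, 44 wide; its round cap's top is 44 mm above the bar's underside) on its +x end and a small round hub (24 mm diameter, 22 tall) on its -x end. Origin on the bar's underside, 9 mm below balance_point, same axes
- tray: fixed dark grey moulded tray, 259 x 100 x 44 mm high; the valve arm lies level in its open cavity with 2 mm play, balance_point 41 mm above the bench. Origin on the bench below balance_point, x to the valve block. Around there an open gap crosses the whole tray, from x = -35 to +34 mm, floor 8 mm above the bench, so fingers fit on both sides of the bar. Lift straight up 40 mm or more to clear it
- fixture: fixed aluminium leak-test fixture on the bench: base plate 270 x 80 x 12 mm with a square socket block and a slender round socket post, both tops 50 mm above the bench, a 15 mm hole in each. Origin on the bench under where the balance point belongs; x from the round post to the square block, z up
- socket_block (a point): centre of the hole mouth in the top of the square block (56 x 56 mm), 59 mm on the fixture's +x, 50 mm above the bench; the stub under the valve block belongs above it
- socket_post (a point): centre of the hole mouth in the top of the round post (30 mm diameter), 139 mm on the fixture's -x, 50 mm above the bench; the stub under the round hub belongs above it
- vial: bystander: small amber glass vial, 24 mm diameter, 42 mm tall, standing between tray and fixture; origin under its centre
- collar: bystander: steel collar, 28 mm diameter, 14 mm tall, lying between tray and fixture nearer the robot; origin under its centre
- canister: bystander: round steel sample canister, 140 mm diameter, 185 mm tall, at the far side; origin under its centre
- pot: bystander: terracotta bowl, 110 mm diameter, 100 mm tall, at the far side; origin under its centre
- bottle: bystander: amber bottle, 60 mm diameter, 130 mm tall, at the far side; origin under its centre
- screwdriver: bystander: screwdriver lying at the right side
- spanner: bystander: open-ended spanner lying at the left side

How it is judged:
By the outcome, as a careful person would: the job done as asked, in the order asked, and still so for the second after the job is handed in, while the arm keeps its last pose, push and grip.
It also fails if it takes over 38 s, if anything falls off the work surface, if the arm or the gripper's body presses on something with over 40 N, if the wrist force passes 120 N, or if a joint passes its speed limit or range.

### The arm

A 6-joint arm with a two-finger parallel gripper is mounted at the origin on the work surface. World frame = base frame: x ahead of the robot, y to its left, z up, the work surface at z = 0. Lengths are in m, angles in rad, forces in N, time in s.
With the tool pointing down it reaches from about 0.3 to 0.875 m from the base axis. Payload 6.4 kg.
Tool frame: the origin (TCP) lies between the finger pads; the fingertips stand 19 mm ahead of it and the grasp point (between the pads) is the TCP; z points along the fingers, y is the direction in which the jaws open and shut (so a half turn about z gives the same grasp; the last joint's range is limited). The gripper opens to 85 mm and grips with 20 to 120 N. Pads are 22 mm wide; open, the fingers measure 114 mm over their backs; the gripper's body (76 mm by 85 mm) begins 54 mm behind the grasp point. The pads swing forward as they close: fully open they stand 13 mm farther back than shut.
Start: joints at [1.032, 0.181, 1.607, -0, 1.354, -0.206], TCP at [0.188, 0.543, 0.25] pointing down, gripper open.
Joint ranges: [-2.99, 2.99], [-0.89, 2.07], [0.3, 2.58], [-1.14, 4.28], [0, 2.63], [-3.12, 3.12]. Speed limits (rad/s): [2.57, 2.57, 3.01, 3.14, 3.14, 3.14].

### API

Orientations are given as a unit quaternion [w, x, y, z].
In Python, from bench import * gives the robot as it stands.
- The arm moves only by the tool apply_moves, never from a script. Its argument "moves" is a list that holds one entry, the list of rows, each a list of 7 numbers: the shift along the tool's x, y, z in cm, then the turn, a rotation vector about the tool's x, y, z in rad, then the opening, from 0 (shut) to 1 (fully open). A call has 1 to 8 rows; each row is the pose to reach, as a shift and turn from the pose commanded when the call began, along the tool's axes at that moment; what a row does not reach only later rows make up. A row lasts 1/10 s, in which the tool goes at most 50 mm and 8.59 degrees, less where a joint would pass 70% of its speed; a pose out of reach is approached as far as the arm can. A call with a gripper value outside its range is refused whole. The fingers move at their own pace and stop on an object; the grip force is fixed at half the most. Time passes only in rows, so rows that repeat a pose let the fingers close. It gives the time, the measured TCP pose, the force and the opening at its end, in the units of the state.
- get_obs(): the state, without advancing time (a new reading comes with each control period).
- camera(name): name is "side" or "top"; returns the picture (400x640x3 uint8, red, green, blue); there is no depth.
- get_calibration(name): a dict with "vertical_fov" (degrees; the focal length in pixels is half the picture's height over the tangent of half this angle, whatever the lens; pixels are square), "cx", "cy" (the principal point, pixels), "R" (3x3) and "t" (3): a world point X has camera coordinates R X + t. Camera axes: x right, y down, z forward; pixel columns grow to the right and rows downward; lengths in m; the calibration is good to about 2 mm. A picture is of the moment at which its call begins. get_calibration takes no time and is no camera call.
- hand_in(): hands the job in, once; it reports no verdict.
The state is a dict: "time_s": time; "q": joint angles; "dq": joint speeds; "joint_efforts": joint torques, N m; "eef_pos": TCP position; "eef_rot": TCP orientation; "wrist_force": force on the tool from outside, world axes, zero at the start; "torque": the same for the moment, N m; "opening": opening from 0.0 (shut) to 1.0 (fully open).
Only numpy, scipy, OpenCV 4.12 (cv2) and the standard library are available. Lean on these libraries where they do the work, as an engineer would, in place of code of your own. Each camera call takes 0.05 s, during which the arm holds its last target. There are 200 camera calls.

## Working session

There is one attempt and no reset: what is moved stays moved. The work goes in short steps, Python scripts to look and compute and a tool call to move; the robot and the scene stay as the last step left them, time stands still between calls to the robot, and variables do not carry over. Pictures are saved under pics/ and viewed, about 8 in all and at most 12, crops included, and the job is handed in when it is done.

Besides the shell and the picture viewer there is one more tool, called after "Call:" by a JSON object that holds its "fn" and its "kwargs". apply_moves: Moves the arm, as the interface text tells. Its arguments: {"type":"object","properties":{"moves":{"type":"array","items":{"type":"array","items":{"type":"array","items":{"type":"number"}}}}},"required":["moves"]}

```bash
mkdir -p pics
python3 - <<'E'
from bench import *
import cv2
for n in("top","side"):
    cv2.imwrite(f"pics/{n}0.png",camera(n)[:,:,::-1]); c=get_calibration(n); print(n,c)
print(get_obs())
E
```

```text
top {'vertical_fov': 56.881962707426744, 'cx': 317.1707650016596, 'cy': 196.1365133342702, 'R': array([[-0.02582434, -0.99965479, -0.00483737],
       [-0.99169312,  0.02622802, -0.12592399],
       [ 0.12600739,  0.00154529, -0.9920281 ]]), 't': array([-0.00340078,  0.57890969,  1.15616768])}
side {'vertical_fov': 45.3451844245586, 'cx': 316.5732704653806, 'cy': 192.57358953242272, 'R': array([[ 0.9836776 , -0.17905091,  0.01786453],
       [-0.07056464, -0.47517795, -0.87705562],
       [ 0.16552644,  0.86147936, -0.48005657]]), 't': array([-0.54575734,  0.1021248 ,  1.22008991])}
{'time_s': 0.1, 'q': array([ 1.03168587e+00,  1.81434718e-01,  1.60790715e+00,  3.19204807e-06,
        1.35380276e+00, -2.06298842e-01]), 'dq': array([ 0.00053954, -0.00086878, -0.00384706,  0.00267063, -0.00044677,
        0.00080355]), 'joint_efforts': array([ 9.66983062e-04, -4.45881057e+01, -3.52237558e+01, -1.60639161e-04,
        4.09796834e-03,  1.53922349e-05]), 'eef_pos': array([0.18759147, 0.54304685, 0.24949265]), 'eef_rot': array([-2.84016631e-04,  1.65639174e-01,  9.86186119e-01, -7.22146648e-04]), 'wrist_force': array([-0.30685696, -0.36695638, -0.19912286]), 'torque': array([-0.00481966, -0.04557762,  0.03333632]), 'opening': 0.9991529631251211}
```

View pics/top0.png

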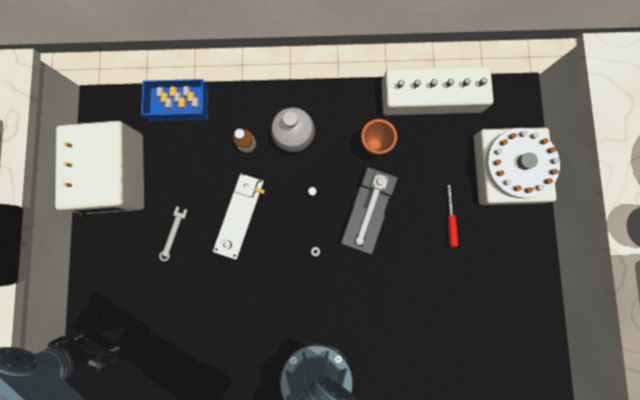

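View pics/side0.png

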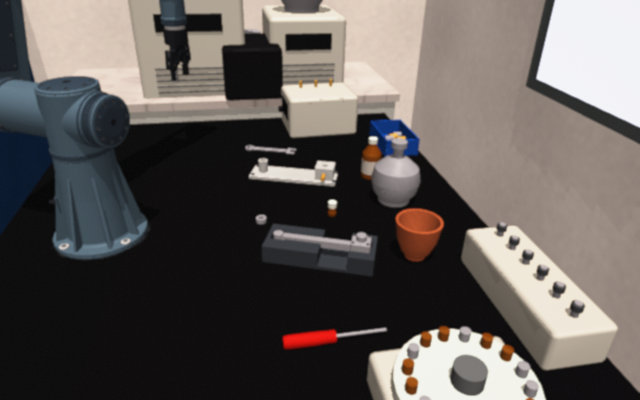

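The top view shows the tray at about (370,210), with its valve block at (381,180), and the fixture at about (239,216), with its square block at (246,186) and post at (227,245). The side view shows both as well. I'll zoom in on them next.

Run:
```python
import cv2,numpy as np
t=cv2.imread("pics/top0.png"); s=cv2.imread("pics/side0.png")
a=cv2.resize(t[160:265,335:405],None,fx=5.5,fy=5.5,interpolation=cv2.INTER_CUBIC)
b=cv2.resize(t[165:270,205:275],None,fx=5.5,fy=5.5,interpolation=cv2.INTER_CUBIC)
cv2.imwrite("pics/c1.png",np.hstack([a,b]))
a=cv2.resize(s[220:280,255:385],None,fx=5,fy=5,interpolation=cv2.INTER_CUBIC)
b=cv2.resize(s[145:205,240:370],None,fx=5,fy=5,interpolation=cv2.INTER_CUBIC)
cv2.imwrite("pics/c2.png",np.vstack([a,b]))
```

```text
(no output)
```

View pics/c1.png

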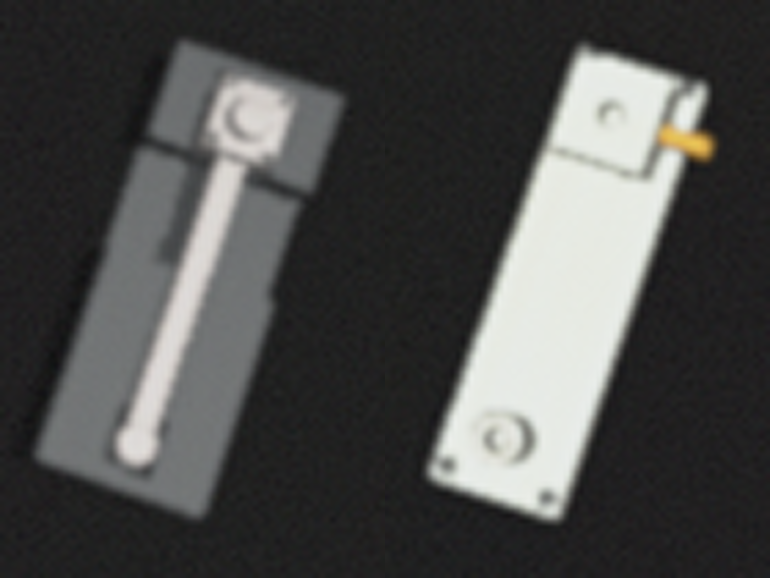

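View pics/c2.png

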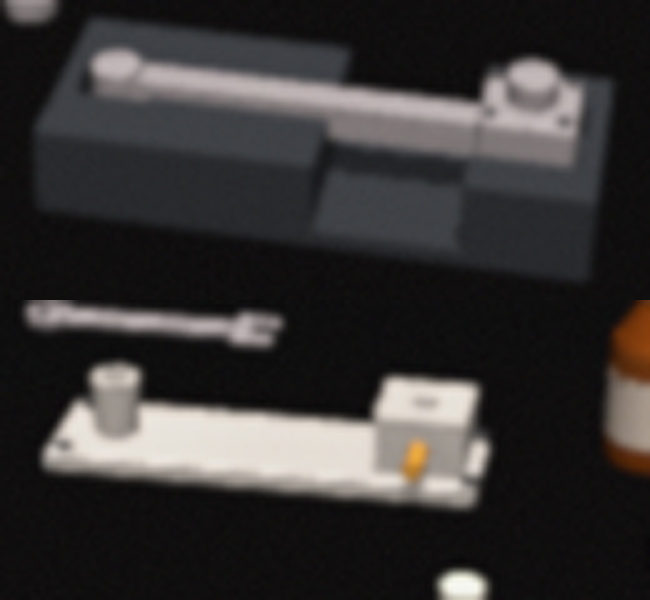

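The crops give these points:

| Crop | Point | Pixel in crop |
|---|---|---|
| c1 | Cap | (250,117) |
| c1 | Hub | (137,445) |
| c1 | Block hole | (612,115) |
| c1 | Post hole | (503,437) |
| c2 | Hub top | (118,66) |
| c2 | Cap top | (533,77) |
| c2 | Post hole | (116,376) |
| c2 | Block hole | (427,402) |

Next I'll cast these as rays onto planes at the known heights and across both views.

```bash
cat > h.py <<'E'
from bench import *
import numpy as np
def ray(n,p):
    c=get_calibration(n); f=200/np.tan(np.radians(c["vertical_fov"])/2)
    R=np.array(c["R"]); return -R.T@np.array(c["t"]), R.T@np.array([(p[0]-c["cx"])/f,(p[1]-c["cy"])/f,1])
def onz(n,p,z):
    o,d=ray(n,p); return o+d*(z-o[2])/d[2]
def tri(pt,ps):
    A=[];b=[]
    for n,p in(("top",pt),("side",ps)):
        o,d=ray(n,p); d=d/np.linalg.norm(d); M=np.eye(3)-np.outer(d,d); A.append(M); b.append(M@o)
    return np.linalg.lstsq(np.vstack(A),np.hstack(b),rcond=None)[0]
def unc(p,s,x0,y0): return ((p[0]+.5)/s-.5+x0,(p[1]+.5)/s-.5+y0)
def proj(n,X):
    c=get_calibration(n); f=200/np.tan(np.radians(c["vertical_fov"])/2)
    Y=np.array(c["R"])@X+c["t"]; return np.array([f*Y[0]/Y[2]+c["cx"],f*Y[1]/Y[2]+c["cy"]])
E
python3 - <<'E'
from h import *
np.set_printoptions(precision=4,suppress=True)
P={'cap':((250,117),0,(533,77),.076),'hub':((137,445),0,(118,66),.054),'bh':((612-385,115),1,(427,102),.05),'ph':((503-385,437),1,(116,76),.05)}
R={}
for k,(a,i,b,z) in P.items():
    pt=unc(a,5.5,*((335,160),(205,165))[i]); ps=unc(b,5,*((255,220),(240,145))[i])
    T,S=onz("top",pt,z),onz("side",ps,z); R[k]=(T,S)
    print(k,T[:2],S[:2],tri(pt,ps))
for a,b in(('cap','hub'),('bh','ph')):
  for j in(0,1):
    A,B=R[a][j][:2],R[b][j][:2];d=A-B;u=d/np.hypot(*d)
    print(a,'TS'[j],"len",np.hypot(*d),"yaw",np.degrees(np.arctan2(d[1],d[0])),"bal",(A+B)/2+u*(.139-.059)/2)
for n,p in(("vial",(312,191)),("collar",(315.5,252))): print(n,onz(n and "top",p,.03))
# tray outline rect
import cv2
t=cv2.imread("pics/top0.png")
E
```

```text
cap [ 0.6167 -0.217 ] [ 0.6169 -0.2212] [ 0.6176 -0.2175  0.0734]
hub [ 0.4328 -0.1475] [ 0.4339 -0.1502] [ 0.4335 -0.1477  0.0524]
bh [0.6174 0.2093] [0.6186 0.2101] [0.6178 0.2091 0.0504]
ph [0.4326 0.2719] [0.4322 0.2752] [0.4323 0.2715 0.0517]
cap T len 0.19651368089601165 yaw -20.69834735684275 bal [ 0.5622 -0.1964]
cap S len 0.19636324627550905 yaw -21.212320266898356 bal [ 0.5627 -0.2002]
bh T len 0.19504901945102165 yaw -18.736677554488356 bal [0.5629 0.2277]
bh S len 0.19748101059533157 yaw -19.260183344020113 bal [0.5632 0.2295]
vial [ 0.5967 -0.0021  0.03  ]
collar [ 0.4002 -0.0086  0.03  ]
```

Call:
{"fn": "apply_moves", "kwargs": {"moves": [[[-3, -3, 0, 0, 0, 0, 1], [-6, -6, 0, 0, 0, 0, 1], [-9, -9, 0, 0, 0, 0, 1], [-12, -12, 0, 0, 0, 0, 1], [-15, -15, 0, 0, 0, 0, 1], [-18, -18, 0, 0, 0, 0, 1], [-21, -21, 0, 0, 0, 0, 1], [-24, -24, 0, 0, 0, 0, 1]]]}}

```text
time_s: 0.9
eef_pos: [0.3364, 0.2366, 0.2501]
eef_rot: [-0.0, 0.165, 0.986, -0.0]
wrist_force: [1.2, 0.6, 0.5]
opening: 1.0
```

Call:
{"fn": "apply_moves", "kwargs": {"moves": [[[-3, -3, 0, 0, 0, 0, 1], [-6, -6, 0, 0, 0, 0, 1], [-9, -9, 0, 0, 0, 0, 1], [-12, -12, 0, 0, 0, 0, 1], [-15, -15, 0, 0, 0, 0, 1], [-18, -18, 0, 0, 0, 0, 1], [-21, -21, 0, 0, 0, 0, 1], [-24, -24, 0, 0, 0, 0, 1]]]}}

```text
time_s: 1.7
eef_pos: [0.4849, -0.0687, 0.25]
eef_rot: [-0.0, 0.166, 0.986, 0.0]
wrist_force: [1.4, -0.0, 0.1]
opening: 0.999
```

Call:
{"fn": "apply_moves", "kwargs": {"moves": [[[-3, -3, 0, 0, 0, 0, 1], [-6, -6, 0, 0, 0, 0.01, 1], [-9, -8, 1, 0, 0, 0.02, 1], [-11.6, -9.8, 4, 0, 0, 0.031, 1], [-11.6, -9.8, 7, 0, 0, 0.031, 1], [-11.6, -9.8, 9, 0, 0, 0.031, 1], [-11.6, -9.8, 9, 0, 0, 0.031, 1], [-11.6, -9.8, 9, 0, 0, 0.031, 1]]]}}

```text
time_s: 2.5
eef_pos: [0.5621, -0.1974, 0.1602]
eef_rot: [-0.0, 0.181, 0.984, 0.0]
wrist_force: [1.8, -0.8, -0.0]
opening: 0.998
```

```bash
cat > st.py <<'E'
from h import *
from scipy.spatial.transform import Rotation as Ro
np.set_printoptions(precision=4,suppress=True)
def st():
    o=get_obs(); R=Ro.from_quat(o["eef_rot"],scalar_first=True).as_matrix()
    print(o["time_s"],"pos",o["eef_pos"],"baryaw",np.degrees(np.arctan2(-R[1,0],-R[0,0])),"z",R[:,2],"F",o["wrist_force"],"T",o["torque"],"open",o["opening"]); return o["eef_pos"],R
E
python3 - <<'E'
from st import *
import cv2
p,R=st()
print("to bal, tool cm",R.T@(np.array([.5624,-.198,.041])-p)*100)
t=camera("top")[:,:,::-1]; s=camera("side")[:,:,::-1]
a=cv2.resize(t[150:270,320:420],None,fx=4,fy=4,interpolation=cv2.INTER_CUBIC)
b=cv2.resize(s[160:280,250:390],None,fx=4,fy=4,interpolation=cv2.INTER_CUBIC)[:480,:400]
cv2.imwrite("pics/d.png",np.hstack([a,b]))
E
```

```text
2.5 pos [ 0.5621 -0.1974  0.1602] baryaw -20.838295943097386 z [-0.0008  0.0005 -1.    ] F [ 1.7965 -0.834  -0.0311] T [-0.0071 -0.0205 -0.0412] open 0.9977542455294827
to bal, tool cm [-0.0566 -0.0496 11.9238]
```

View pics/d.png

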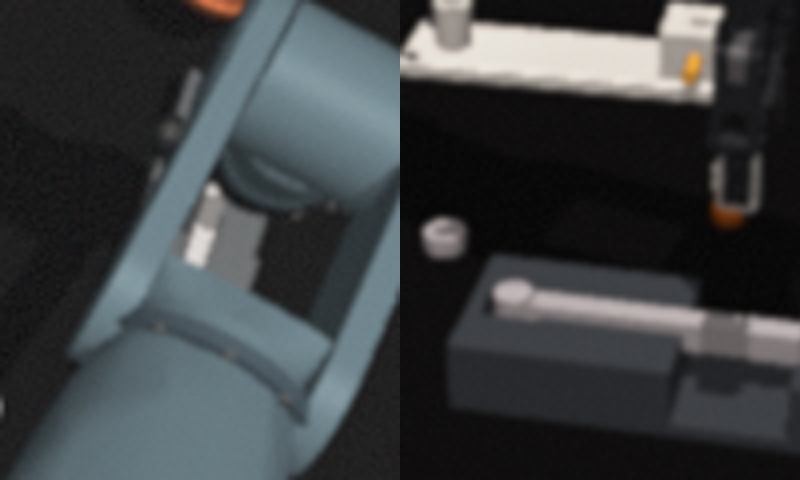

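The arm blocks the top view. In the side crop the fingers are above the bar, at about (740,200), and the bar passes under them. Next I'll descend and then close.

Call:
{"fn": "apply_moves", "kwargs": {"moves": [[[0, 0, 2.5, 0, 0, 0, 1], [-0.05, -0.05, 5, 0, 0, 0, 1], [-0.05, -0.05, 7.5, 0, 0, 0, 1], [-0.05, -0.05, 9.5, 0, 0, 0, 1], [-0.05, -0.05, 11, 0, 0, 0, 1], [-0.05, -0.05, 11.9, 0, 0, 0, 1], [-0.05, -0.05, 11.9, 0, 0, 0, 1], [-0.05, -0.05, 11.9, 0, 0, 0, 1]]]}}

```text
time_s: 3.4
eef_pos: [0.5633, -0.1985, 0.0423]
eef_rot: [0.001, 0.181, 0.984, -0.0]
wrist_force: [0.2, -0.1, 0.5]
opening: 1.0
```

Run:
```python
from st import *
import cv2
p,R=st()
s=camera("side")[:,:,::-1]
cv2.imwrite("pics/e.png",cv2.resize(s[200:285,250:390],None,fx=5,fy=5,interpolation=cv2.INTER_CUBIC))
```

```text
3.4 pos [ 0.5633 -0.1985  0.0423] baryaw -20.837743473762565 z [ 0.0013 -0.0008 -1.    ] F [ 0.1664 -0.0807  0.5101] T [ 0.0037 -0.0184 -0.0032] open 0.999815959230435
```

View pics/e.png

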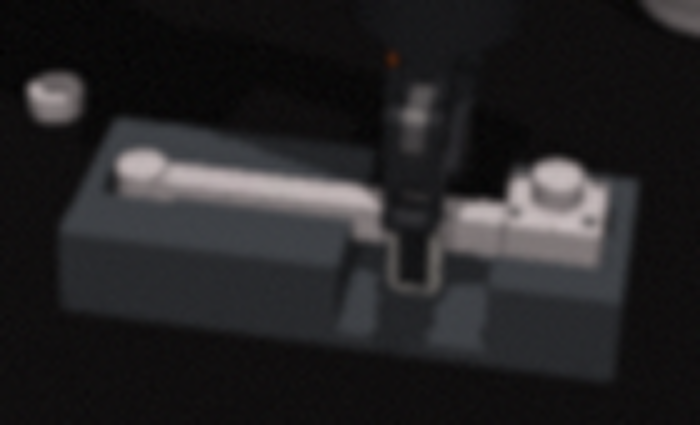

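The fingers straddle the bar at about (413,255), roughly mid-gap. The gap spans about 345 to 490 px. Closing now.

Call:
{"fn": "apply_moves", "kwargs": {"moves": [[[0, 0, 0, 0, 0, 0, 0.7], [0, 0, 0, 0, 0, 0, 0.5], [0, 0, 0, 0, 0, 0, 0.35], [0, 0, 0, 0, 0, 0, 0.25], [0, 0, 0, 0, 0, 0, 0.2], [0, 0, 0, 0, 0, 0, 0.1], [0, 0, 0, 0, 0, 0, 0], [0, 0, 0, 0, 0, 0, 0]]]}}

```text
time_s: 4.25
eef_pos: [0.5627, -0.1981, 0.0415]
eef_rot: [0.0, 0.181, 0.984, 0.0]
wrist_force: [-0.9, 0.0, 2.7]
opening: 0.177
```

Call:
{"fn": "apply_moves", "kwargs": {"moves": [[[0, 0, 0, 0, 0, 0, 0], [0, 0, 0, 0, 0, 0, 0], [0, 0, 0, 0, 0, 0, 0], [0, 0, 0, 0, 0, 0, 0]]]}}

```text
time_s: 4.65
eef_pos: [0.5627, -0.1982, 0.0415]
eef_rot: [0.0, 0.181, 0.984, -0.0]
wrist_force: [-0.9, 1.3, 5.7]
opening: 0.173
```

```bash
python3 -c "
from st import *
st()"
```

```text
4.65 pos [ 0.5627 -0.1982  0.0415] baryaw -20.84125130834903 z [ 0.0002 -0.0001 -1.    ] F [-0.9134  1.294   5.6559] T [0.3227 0.1443 0.0062] open 0.1728876408584808
```

Call:
{"fn": "apply_moves", "kwargs": {"moves": [[[0, 0, -0.3, 0, 0, 0, 0], [0, 0, -0.8, 0, 0, 0, 0], [0, 0, -1.5, 0, 0, 0, 0], [0, 0, -2.2, 0, 0, 0, 0], [0, 0, -3, 0, 0, 0, 0], [0, 0, -3.8, 0, 0, 0, 0], [0, 0, -4.6, 0, 0, 0, 0], [0, 0, -5.4, 0, 0, 0, 0]]]}}

```text
time_s: 5.45
eef_pos: [0.5627, -0.1982, 0.0962]
eef_rot: [0.0, 0.181, 0.984, -0.0]
wrist_force: [-1.1, 0.6, -6.2]
opening: 0.175
```

Call:
{"fn": "apply_moves", "kwargs": {"moves": [[[0, 0, -0.8, 0, 0, 0, 0], [0, 0, -1.8, 0, 0, 0, 0], [0, 0, -2.8, 0, 0, 0, 0], [0, 0, -3.7, 0, 0, 0, 0], [0, 0, -4.3, 0, 0, 0, 0], [0, 0, -4.6, 0, 0, 0, 0], [0, 0, -4.6, 0, 0, 0, 0], [0, 0, -4.6, 0, 0, 0, 0]]]}}

```text
time_s: 6.25
eef_pos: [0.5623, -0.198, 0.1409]
eef_rot: [-0.0, 0.181, 0.984, 0.0]
wrist_force: [-0.2, -0.5, -4.1]
opening: 0.177
```

Run:
```python
from st import *
import cv2
p,R=st()
s=camera("side")[:,:,::-1]
cv2.imwrite("pics/f.png",cv2.resize(s[160:285,240:400],None,fx=4.5,fy=4.5,interpolation=cv2.INTER_CUBIC))
```

```text
6.25 pos [ 0.5623 -0.198   0.1409] baryaw -20.843011969373375 z [-0.0006  0.0003 -1.    ] F [-0.1604 -0.5308 -4.1353] T [-0.0056 -0.0117 -0.0397] open 0.17720737394785668
```

View pics/f.png

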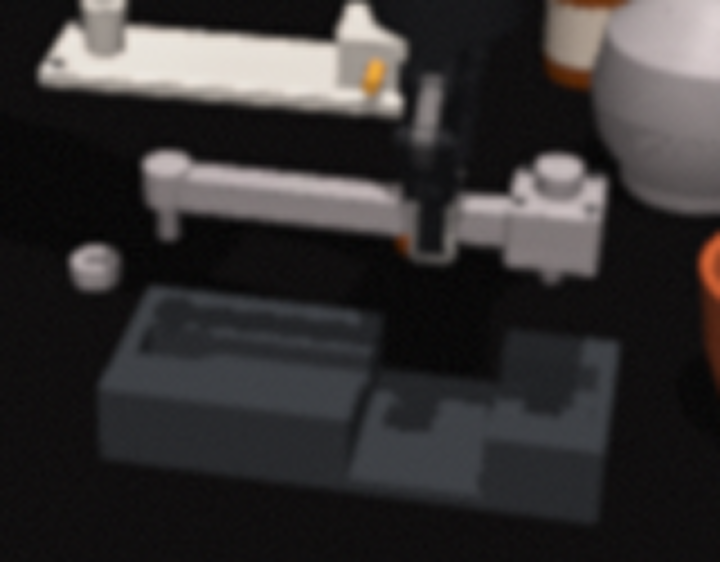

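The arm is up and looks level, with the hub top at (167,163), the cap at (560,167), and both stubs visible at (168,235) and (551,278). The wrist moment is near zero and the load is about 4 N. Next I'll carry it at this height.

Call:
{"fn": "apply_moves", "kwargs": {"moves": [[[0.18, 0.47, 0, 0, 0, 0, 0], [0.53, 1.4, 0, 0, 0, 0, 0], [1.06, 2.8, 0, 0, 0, 0, 0], [1.77, 4.67, 0, 0, 0, 0, 0], [2.65, 7, 0, 0, 0, 0, 0], [3.54, 9.34, 0, 0, 0, 0, 0], [4.42, 11.68, 0, 0, 0, 0, 0], [5.3, 14, 0, 0, 0, 0, 0]]]}}

```text
time_s: 7.1
eef_pos: [0.5624, -0.0461, 0.1413]
eef_rot: [-0.0, 0.181, 0.984, 0.0]
wrist_force: [0.6, -0.4, -5.4]
opening: 0.178
```

Call:
{"fn": "apply_moves", "kwargs": {"moves": [[[0.88, 2.33, 0, 0, 0, 0, 0], [1.77, 4.67, 0, 0, 0, 0, 0], [2.65, 7, 0, 0, 0, 0, 0], [3.54, 9.34, 0, 0, 0, 0, 0], [4.42, 11.68, 0, 0, 0, 0, 0], [5.3, 14, 0, 0, 0, 0, 0], [6.2, 16.35, 0, 0, 0, 0, 0], [7.08, 18.68, 0, 0, 0, 0, 0]]]}}

```text
time_s: 7.9
eef_pos: [0.5622, 0.1536, 0.1412]
eef_rot: [-0.0, 0.18, 0.984, 0.0]
wrist_force: [0.9, 0.8, -5.5]
opening: 0.175
```

Call:
{"fn": "apply_moves", "kwargs": {"moves": [[[0.8, 2.15, 0, 0, 0, -0.005, 0], [1.5, 4, 0, 0, 0, -0.012, 0], [2.1, 5.5, 0, 0, 0, -0.02, 0], [2.45, 6.5, 0, 0, 0, -0.027, 0], [2.65, 7, 0, 0, 0, -0.032, 0], [2.72, 7.22, 0, 0, 0, -0.032, 0], [2.72, 7.22, 0, 0, 0, -0.032, 0], [2.72, 7.22, 0, 0, 0, -0.032, 0]]]}}

```text
time_s: 8.7
eef_pos: [0.5636, 0.2278, 0.1412]
eef_rot: [-0.0, 0.166, 0.986, -0.0]
wrist_force: [0.1, -0.6, -5.6]
opening: 0.177
```

Run:
```python
from st import *
import cv2
p,R=st()
s=camera("side")[:,:,::-1];t=camera("top")[:,:,::-1]
cv2.imwrite("pics/g_s.png",s);cv2.imwrite("pics/g_t.png",t)
a=cv2.resize(s[115:205,240:370],None,fx=6,fy=6,interpolation=cv2.INTER_CUBIC)
cv2.imwrite("pics/g.png",a)
```

```text
8.7 pos [0.5636 0.2278 0.1412] baryaw -19.060051427401355 z [-0.0002 -0.0003 -1.    ] F [ 0.0728 -0.6139 -5.5649] T [-0.0137 -0.0176  0.0243] open 0.17726548234096745
```

View pics/g.png

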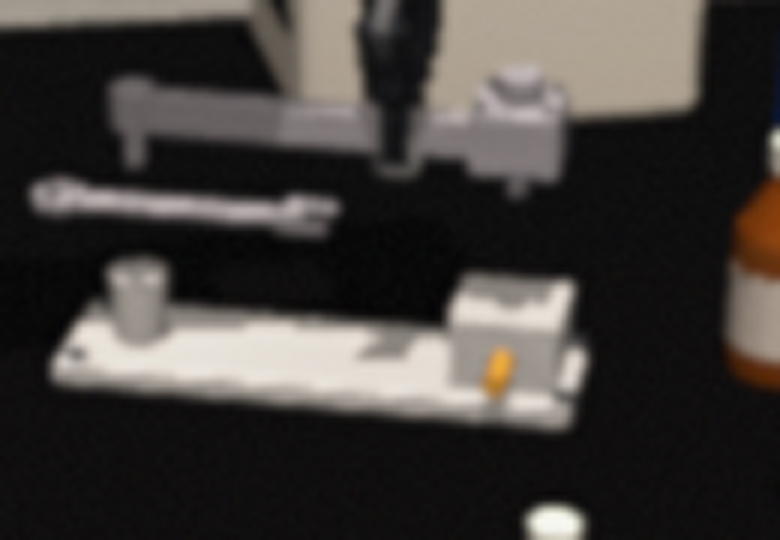

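The arm is over the fixture. The light tip is at about (134,165), above the post hole at about (138,271). The heavy tip is at about (517,193), above the block hole at about (512,300). I'll lower it 21 mm and measure in both views.

Call:
{"fn": "apply_moves", "kwargs": {"moves": [[[0, 0, 0.3, 0, 0, 0, 0], [0, 0, 0.8, 0, 0, 0, 0], [0, 0, 1.3, 0, 0, 0, 0], [0, 0, 1.8, 0, 0, 0, 0], [0, 0, 2.1, 0, 0, 0, 0], [0, 0, 2.15, 0, 0, 0, 0], [0, 0, 2.15, 0, 0, 0, 0], [0, 0, 2.15, 0, 0, 0, 0]]]}}

```text
time_s: 9.6
eef_pos: [0.5636, 0.2285, 0.12]
eef_rot: [0.0, 0.165, 0.986, 0.0]
wrist_force: [0.0, 0.4, -4.9]
opening: 0.174
```

Run:
```python
from st import *
import cv2
p,R=st()
s=camera("side")[:,:,::-1];t=camera("top")[:,:,::-1]
cv2.imwrite("pics/h_s.png",s);cv2.imwrite("pics/h_t.png",t)
a=cv2.resize(s[125:180,245:355],None,fx=7,fy=7,interpolation=cv2.INTER_CUBIC)
b=cv2.resize(t[165:270,205:275],None,fx=4,fy=4,interpolation=cv2.INTER_CUBIC)
cv2.imwrite("pics/h1.png",a); cv2.imwrite("pics/h2.png",b)
```

```text
9.6 pos [0.5636 0.2285 0.12  ] baryaw -19.00328564881067 z [ 0.0004  0.0001 -1.    ] F [ 0.0411  0.4294 -4.87  ] T [ 0.0164 -0.0219 -0.0349] open 0.17421713208693154
```

View pics/h1.png

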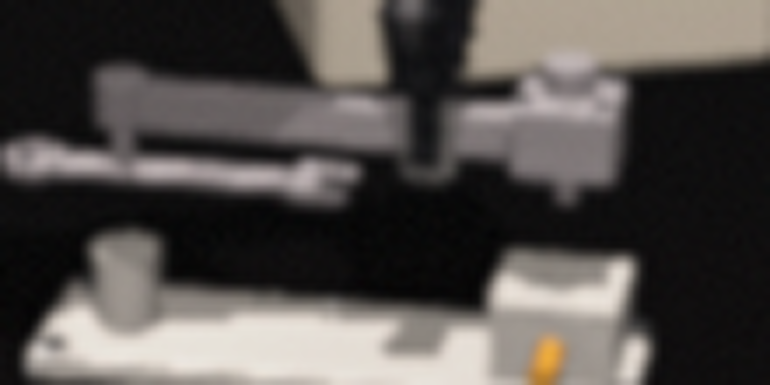

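View pics/h2.png

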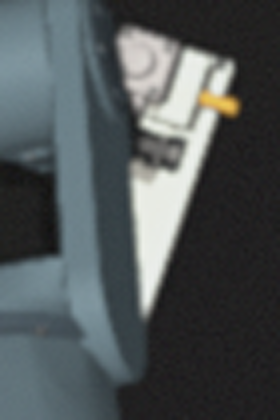

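In the side crop the cap top is at about (570,65), the hub top at about (121,74), the heavy stub end at (567,200), and the light stub at x≈125. In the top crop the cap centre is at (141,66) and the hub is hidden. I'll compare these with the hole positions measured in the same cameras.

Run:
```python
from st import *
dz=.120-.0415
u=lambda p:unc(p,7,245,125)
ct=onz("top",unc((141,66),4,205,165),.076+dz); print("cap top-view",ct)
cs=onz("side",u((570,65)),.076+dz); hs=onz("side",u((121,74)),.054+dz)
ht=onz("side",u((567,196)),.012+dz)
print("side cap",cs,"hub",hs,"heavytip",ht, "len",np.hypot(*(cs-hs)[:2]),"yaw",np.degrees(np.arctan2(*(cs-hs)[1::-1])))
print("holes top: bh .6174 .2093 ph .4326 .2719; side: bh .6186 .2101 ph .4322 .2752")
for n,X in(("bh",(.6186,.2101,.0905)),("ph",(.4322,.2752,.0905))):
    q=proj("side",np.array(X)); print(n,"tip expected crop px",(q-[245,125]+.5)*7-.5)
for n,X in(("cap",(.6186,.2101,.1545)),("hub",(.4322,.2752,.1325))):
    q=proj("side",np.array(X)); print(n,"expected crop px",(q-[245,125]+.5)*7-.5)
```

```text
cap top-view [0.6139 0.2063 0.1545]
side cap [0.618  0.2059 0.1545] hub [0.4324 0.2762 0.1325] heavytip [0.6199 0.213  0.0905] len 0.19853719754718605 yaw -20.744549291827454
holes top: bh .6174 .2093 ph .4326 .2719; side: bh .6186 .2101 ph .4322 .2752
bh tip expected crop px [565.3995 198.885 ]
ph tip expected crop px [124.3332 163.472 ]
cap expected crop px [569.3998  61.3163]
hub expected crop px [120.8244  74.9106]
```

Side view agrees to about 1 mm, and so does the pad-centred geometry: tips at (.6194,.2093) and (.4322,.2738), holes at (.618,.2097) and (.4324,.2735). The top-view cap pick is off by 3–4 mm, but it came from a coarse crop. I'll check it in one larger crop.

Run:
```python
import cv2,numpy as np
t=cv2.imread("pics/h_t.png");t0=cv2.imread("pics/top0.png")
f=lambda i,x,y:cv2.resize(i[y:y+30,x:x+26],None,fx=15,fy=15,interpolation=cv2.INTER_CUBIC)
g=np.hstack([f(t,228,167),f(t0,366,166)])
g=cv2.convertScaleAbs(g,alpha=1.1)
for k in range(0,780,30): cv2.line(g,(k,0),(k,5 if k%150 else 12),(0,255,0))
for k in range(0,450,30): cv2.line(g,(0,k),(5 if k%150 else 12,k),(0,255,0))
cv2.imwrite("pics/i.png",g)
```

```text
(no output)
```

View pics/i.png

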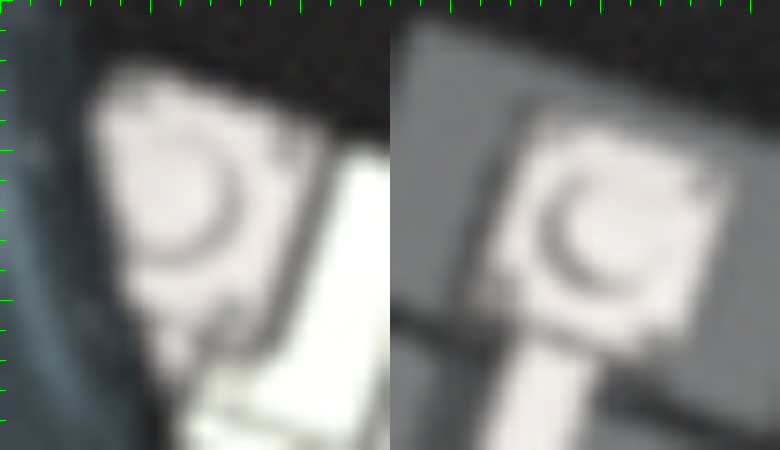

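In the larger crop the cap's top disc is centred at about (163,190), which is pixel (238.4,179.2) in the full image and roughly (.619,.2105) in world coordinates. My earlier pick had included the cap's visible side wall. With this correction the top view agrees with the other measurements to about 2 mm. I'll check that everything is still, then hand in.

Call:
{"fn": "apply_moves", "kwargs": {"moves": [[[0, 0, 0, 0, 0, 0, 0], [0, 0, 0, 0, 0, 0, 0], [0, 0, 0, 0, 0, 0, 0]]]}}

```text
time_s: 10.0
eef_pos: [0.5635, 0.2285, 0.1199]
eef_rot: [0.0, 0.165, 0.986, 0.0]
wrist_force: [-0.9, -0.7, -5.4]
opening: 0.176
```

Run:
```python
from st import *
import cv2
st()
print(onz("top",(238.4,179.2),.1545), np.abs(get_obs()["dq"]).max())
a=camera("side")[:,:,::-1].astype(int); b=cv2.imread("pics/h_s.png").astype(int); c=cv2.imread("pics/side0.png").astype(int)
print("motion diff",np.abs(a-b)[100:200,240:370].mean())
for n,(x,y,w,h) in dict(vial=(325,198,15,20),collar=(252,211,18,15),pot=(390,205,60,58)).items(): print(n,np.abs(a-c)[y:y+h,x:x+w].mean())
print(hand_in())
```

```text
10.0 pos [0.5635 0.2285 0.1199] baryaw -19.012763439726374 z [ 0.0001  0.0001 -1.    ] F [-0.9    -0.7065 -5.3819] T [0.0177 0.0198 0.01  ] open 0.17611509229802663
[0.6197 0.2106 0.1545] 0.0018978590243948767
motion diff 1.031025641025641
vial 0.8255555555555556
collar 0.8481481481481481
pot 0.911015325670498
the job is handed in; nothing more can be done
None
```

I gripped the valve arm at its balance point, lifted it straight up out of the tray, and carried it to the fixture. I handed in at about 10 s, still holding it over the holes; no verdict was reported.

**Last checks**
- **Steadiness:** the tool was vertical to within 0.02°. The joints were still, the load was about 5 N, and the wrist moment was close to zero.
- **Height:** the stub ends worked out at about 40 mm above the holes.
- **Alignment:** from the grip position, the stubs should be within about 1–1.5 mm of the hole centres.
- **Bystanders:** the side camera showed the vial, collar and pot unchanged since the start. I did not check the canister, bottle, screwdriver or spanner afterwards.

**Disagreements**
- **Cap in the top view:** my first reading put the cap 3–4 mm off. On a larger crop I judged that I had included the cap's side wall. The corrected reading is about 2.5 mm from the hole as seen by the top camera.
- **Sideways position in the side view:** the readings spread by about ±4 mm. At the block end, the cap read 4 mm to one side of the hole and the stub end 3 mm to the other.
- **Hub end:** the arm hid the hub from the top camera at the fixture, so that end was checked only from the side view and the grip position.

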